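Close an attenuator into a screened test cell

TASK

Lay the long attenuator flat in the open round test cell, swing the cell's arm round to its stop so that the cap stands over the pot, then screw the cap down tight by its wing grip (clockwise from above). Leave the other things on the bench where they are.

Things in the scene. Friction and masses are not known exactly. Their poses are not given: they have to be found in the camera images.
- long_attenuator: The longer of two bare aluminium attenuators with brass connectors: 86 mm long over the connectors (x), 34 mm wide (y), 28 mm high, seven low cooling ribs on top (to 31 mm), 180 g; body block 62 mm long. Origin: centre of its underside; x along its length, z up.
- short_attenuator: Bystander: like the long one but 60 mm long, with three ribs. Origin: centre of its underside; x along its length.
- cell: Fixed test cell: steel base plate 250 x 150 mm, 8 mm thick, carrying a round open aluminium pot (outside diameter 130, inside 120 mm, rim at z = 58 mm, inner floor at z = 12 mm). Origin: on the pot's axis, at the underside of the plate. The pivot post (vertical, 32 mm diameter) of the swing arm stands 140 mm from the pot's axis along the cell's +x.
- cell_floor (a point): Centre of the pot's inner floor, 12 mm above the bench.
- swing_arm (a joint): Angle (rad) of the flat aluminium arm (26 mm wide, top at z = 96 mm) about the vertical pivot post. 0: against its stop, cap exactly over the pot; it grows as the arm opens, counter-clockwise seen from above (towards the cell's -y), up to 1.9. Stiff: it stays where it is left (about 7 N at the knob).
- swing_knob (a point): Upright round black knob on the arm, 22 mm diameter, from z = 96 to 138 mm, 50 mm from the pivot axis towards the cap; push it or hold it to swing the arm. The point is on the knob's axis at z = 125 mm.
- cap (a joint): Turn (rad) of the captive screw cap in the arm's end: 0 fully backed off, grows clockwise from above, 2.4 is the hard end (tight). The cap sinks 10 mm over the 2.4 rad. It stays where it is left (0.12 N m to turn).
- cap_grip (a point): On the cap's axis (140 mm from the pivot), in its wing grip above the arm: an upright black bar 64 mm long (point x), 14 mm thick (point y), 32 mm high. With the cap backed off the bar spans z = 112 to 144 mm and this point lies at 130 mm; all 10 mm lower when tight. The cap itself is a fluted grey disc of 142 mm diameter below the arm.
- wrench: Bystander: steel wrench, 160 mm, lying flat. Origin about its middle.
- screwdriver: Bystander: screwdriver, 170 mm, lying. Origin about its middle.
- solvent_bottle: Bystander: standing bottle, 56 mm diameter, 130 mm high. Origin: centre of its underside.
- adapter_tray: Bystander: black open tray 100 x 70 x 22 mm with adapters. Origin: centre of its underside.
- tape_roll: Bystander: roll of tape lying flat, 90 mm diameter, 22 mm high. Origin: centre of its underside.

How it is judged:
On the way, in this order (a step that is already met when the one before it is completed fails the run):
1. the long attenuator lies flat, ribs up, on the floor of the pot, within 30 mm of its centre, let go and at rest (horizontal distance between long_attenuator and cell_floor below 0.03 m and z of long_attenuator in the frame of cell_floor below 0.006 m and angle between long_attenuator's own z axis and vertical below 0.12 rad and contact force between the fingers and long_attenuator below 0.1 N and linear speed of long_attenuator below 0.03 m/s), for 0.2 s.
2. the arm is swung round to its stop (within 0.05 rad), the cap over the pot (horizontal distance between long_attenuator and cell_floor below 0.03 m and z of long_attenuator in the frame of cell_floor below 0.006 m and angle between long_attenuator's own z axis and vertical below 0.12 rad and value of joint swing_arm below 0.05 rad), for 0.2 s.
3. the cap is screwed down tight: turned to at least 2.2 rad of its 2.4, the arm still at its stop (all of step 2 and value of joint cap above 2.2 rad), for 0.2 s.
At the end, for the whole second after the job is handed in: The long attenuator lies flat, ribs up (within 0.12 rad), on the pot's floor within 30 mm of its centre, released and at rest; the arm is within 0.05 rad of its stop; the cap is turned to at least 2.2 rad (of 2.4) and no longer turning (all of step 3 and contact force between the fingers and long_attenuator below 0.1 N and linear speed of long_attenuator below 0.03 m/s and velocity of joint cap below 0.05 rad/s); the robot touches nothing.
It fails at once if the long attenuator dropped: let go inside the pot while more than 20 mm above its floor (horizontal distance between long_attenuator and cell_floor below 0.05 m and z of long_attenuator in the frame of cell_floor above 0.02 m and contact force between the fingers and long_attenuator below 0.02 N).
It fails at once if the cap screwed down (beyond 0.9 rad) while the arm is more than 0.15 rad from its stop (value of joint cap above 0.9 rad and value of joint swing_arm above 0.15 rad).
It fails at once if a bystander (short attenuator, wrench, screwdriver, bottle, tray or tape roll) moved by more than 20 mm (distance of any of short_attenuator, wrench, screwdriver, solvent_bottle, adapter_tray, tape_roll from where it was at the start of the episode above 0.02 m).
It also fails if it takes over 72 s, if anything falls off the work surface, if the arm or the gripper's body presses on something with over 40 N, if the wrist force passes 120 N, or if a joint passes its speed limit or range.

ROBOT

A 6-joint arm with a two-finger parallel gripper is mounted at the origin on the work surface. World frame = base frame: x ahead of the robot, y to its left, z up, the work surface at z = 0. Lengths are in m, angles in rad, forces in N, time in s.
With the tool pointing down it reaches from about 0.375 to 0.975 m from the base axis. Payload 3.8 kg.
Tool frame: the origin (TCP) lies between the finger pads; the fingertips stand 8 mm ahead of it and the grasp point (between the pads) lies 11 mm behind it (tcp_to_tips is the distance from the TCP to the fingertips, in m); z points along the fingers, y is the line along which they close (so a half turn about z gives the same grasp; the last joint's range is limited). The gripper opens to 85 mm and grips with 20 to 120 N. Pads are 22 mm wide; open, the fingers measure 114 mm over their backs; the gripper's body (76 mm by 85 mm) begins 54 mm behind the grasp point. The pads swing forward as they close: fully open they stand 13 mm farther back than shut.
Start: joints at [-1.255, 0.264, 1.604, -0, 1.274, -0.037], TCP at [0.233, -0.633, 0.239] pointing down, gripper open.
Joint ranges: [-2.63, 2.63], [-0.94, 2.18], [0.31, 2.57], [-1.31, 4.45], [0, 2.66], [-2.55, 2.55]. Speed limits (rad/s): [2.57, 2.57, 3.14, 3.14, 3.14, 3.14].

INTERFACE

Orientations are given as a rotation vector (axis times angle).
In Python, from workcell import * gives the robot as it stands.
- The arm moves only by the tool move_arm, never from a script. Its argument "series" is one flat list of numbers, 7 for each row, row after row: the finger opening in cm, from 0 to 8.54, then the shift along the tool's x, y, z in cm, then the turn, a rotation vector about the tool's x, y, z in degrees. A call has 1 to 5 rows; each row shifts and turns the commanded pose from where the row before left it, along the tool's axes as they then stand; what a row does not reach is not made up. A row lasts 1/8 s, in which the tool goes at most 62.5 mm and 10.7 degrees, less where a joint would pass 70% of its speed; a pose out of reach is approached as far as the arm can. A call is refused whole if a number of a shift passes 6.25 or a number of a turn 10.7, either way. A call with a gripper value outside its range is refused whole. The fingers move at their own pace and stop on an object; "grip_force" is the grip in N (left out, the last holds). Time passes only in rows, so rows that do not move let the fingers close. It gives the time, the measured TCP pose, the force, the opening and the grip force at its end, in the units of the state.
- read_state(): the state, without advancing time (a new reading comes with each control period).
- read_camera(name): name is "side" or "top"; returns the picture (400x640x3 uint8, red, green, blue); there is no depth.
- calibration(name): a dict with "camera_matrix" (3x3 intrinsics, pixels), "rvec" (rotation vector, rad) and "tvec" (3), from world to camera coordinates, as OpenCV has them. Camera axes: x right, y down, z forward; pixel columns grow to the right and rows downward; lengths in m; the calibration is good to about 2 mm. A picture is of the moment at which its call begins. calibration takes no time and is no camera call.
- finish_job(): hands the job in; it is judged then, once.
The state is a dict: "time": time; "q": joint angles; "joint_vel": joint speeds; "joint_torque": joint torques, N m; "tool_pos": TCP position; "tcp_rot": TCP orientation; "wrist_force": force on the tool from outside, world axes, zero at the start; "torque": the same for the moment, N m; "width": opening from 0.0 (shut) to 1.0 (fully open); "grip_force": force on a finger pad.
Only numpy, scipy, OpenCV 4.12 (cv2) and the standard library are available. Lean on these libraries where they do the work, as an engineer would, in place of code of your own. Each camera call takes 0.05 s, during which the arm holds its last target. There are 200 camera calls.

## Working session

There is one attempt and no reset: what is moved stays moved. The work goes in short steps, Python scripts to look and compute and a tool call to move; the robot and the scene stay as the last step left them, time stands still between calls to the robot, and variables do not carry over. Pictures are saved under pics/ and viewed, at most 10 in all, crops included, and the job is handed in when it is done.

Besides the shell and the picture viewer there is one more tool, called after "Call:" by a JSON object that holds its "api" and its "payload", one argument or row to a line. move_arm: Moves the arm, as the interface text tells. Its arguments: {"type":"object","properties":{"series":{"type":"array"},"grip_force":{"type":"number"}},"required":["series"]}

```bash
mkdir -p pics; cat > h.py <<'E'
from workcell import *
import numpy as np, cv2
from scipy.spatial.transform import Rotation as R
def cal(n):
    c=calibration(n); return np.array(c["camera_matrix"],float),np.array(c["rvec"],float).ravel(),np.array(c["tvec"],float).ravel()
def ray(n,u,v):
    K,r,t=cal(n); M=R.from_rotvec(r).as_matrix()
    return -M.T@t, M.T@np.linalg.solve(K,[u,v,1.])
def onz(n,u,v,z):
    o,d=ray(n,u,v); return o+d*(z-o[2])/d[2]
def proj(n,p):
    K,r,t=cal(n); return cv2.projectPoints(np.array(p,float).reshape(-1,1,3),r,t,K,None)[0].reshape(-1,2)
def shot(n,f):
    im=np.array(read_camera(n))[:,:,::-1].copy(); cv2.imwrite(f"pics/{f}.png",im); return im
E
python3 - <<'E'
from h import *
for n in("top","side"):
    shot(n,n+"0"); print(n,ray(n,320,200))
s=read_state(); print(s["time"],s["tool_pos"],R.from_rotvec(s["tcp_rot"]).as_matrix().round(3))
E
```

```text
top (array([0.393494  , 0.03609345, 1.3086634 ]), array([ 0.08403881, -0.01160598, -0.99644682]))
side (array([0.36002866, 0.83969056, 1.07720637]), array([ 0.10127021, -0.62875352, -0.77109667]))
0.1 [ 0.23301188 -0.63279799  0.2380877 ] [[ 0.938  0.346 -0.001]
 [ 0.346 -0.938  0.002]
 [ 0.    -0.002 -1.   ]]
```

View pics/top0.png

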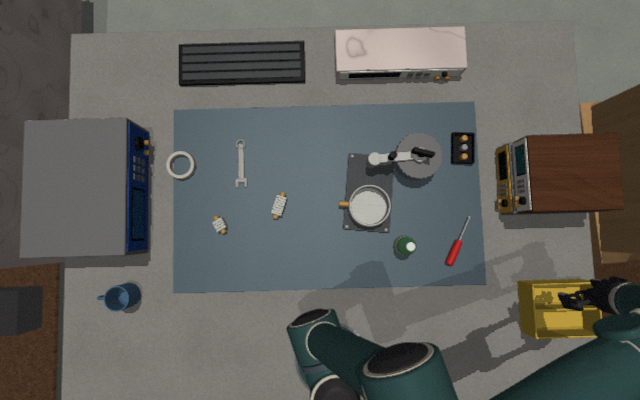

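View pics/side0.png

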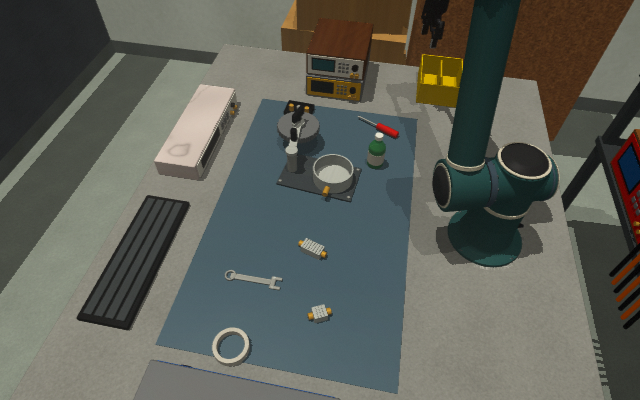

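The top view shows the long attenuator at about (279,206), the short one at (220,225), the pot at (368,206), the post at about (377,158), and the cap and grip near (420,155). Next I'll measure these.

```bash
python3 - <<'E'
from h import *
im=cv2.imread("pics/top0.png")
hsv=cv2.cvtColor(im,cv2.COLOR_BGR2HSV)
for nm,(x0,y0,x1,y1) in dict(long=(262,185,298,226)).items():
    for n,m in (("all",((hsv[...,1]<60)|((hsv[...,0]<30)))&(hsv[...,2]>110)),("brass",(hsv[...,0]<30)&(hsv[...,1]>100)&(hsv[...,2]>80))):
        mm=np.zeros(m.shape,np.uint8); mm[y0:y1,x0:x1]=m[y0:y1,x0:x1]*255
        c,_=cv2.findContours(mm,cv2.RETR_EXTERNAL,cv2.CHAIN_APPROX_NONE)
        for k in c:
            if len(k)<4: continue
            r=cv2.minAreaRect(k); b=cv2.boxPoints(r); P=np.array([onz("top",*p,.02) for p in b])
            print(n,r,"centre",onz("top",*r[0],.025).round(4),"sides",np.linalg.norm(P[1]-P[0]).round(4),np.linalg.norm(P[2]-P[1]).round(4), "dirs",np.degrees(np.arctan2(*(P[1]-P[0])[1::-1])).round(1))
big=cv2.resize(im[120:240,255:455],None,fx=4,fy=4,interpolation=cv2.INTER_CUBIC)
side=cv2.imread("pics/side0.png")
s=cv2.resize(side[90:270,265:405],None,fx=3,fy=3,interpolation=cv2.INTER_CUBIC)
cv2.imwrite("pics/topc.png",big); cv2.imwrite("pics/sidec.png",s)
E
```

```text
all ((279.5, 205.0), (40.0, 35.0), 90.0) centre [0.4894 0.1507 0.025 ] sides 0.1126 0.1284 dirs -91.6
brass ((275.3000183105469, 216.4000244140625), (4.4721360206604, 3.130495071411133), 26.56505012512207) centre [0.4534 0.1648 0.025 ] sides 0.01 0.0143 dirs -27.7
brass ((282.1999816894531, 193.90000915527344), (4.743415832519531, 2.8460497856140137), 18.434947967529297) centre [0.5247 0.1414 0.025 ] sides 0.0092 0.0153 dirs -19.5
```

View pics/topc.png

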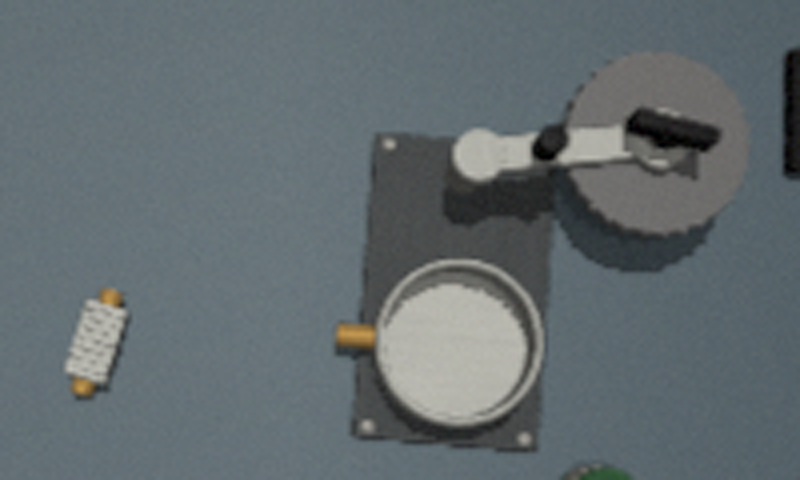

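View pics/sidec.png

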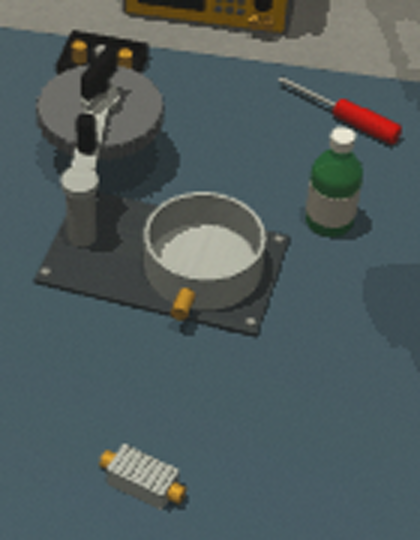

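The crops show the post top at crop (480,155), the pot rim centred near (460,342), the wing bar from about (630,120) to (718,138) and the knob at (550,143). Now I'll triangulate.

```bash
python3 - <<'E'
from h import *
def T(a,b):
    o,d=ray("top",*a);p,e=ray("side",*b); s=np.linalg.lstsq(np.c_[d,-e],p-o,rcond=None)[0]
    A,B=o+s[0]*d,p+s[1]*e; return ((A+B)/2).round(4),np.linalg.norm(A-B).round(4)
tc=lambda x,y:((x+.5)/4-.5+255,(y+.5)/4-.5+120); sc=lambda x,y:((x+.5)/3-.5+265,(y+.5)/3-.5+90)
print("post",T(tc(480,155),sc(80,178)))
print("rim",T(tc(460,342),sc(205,236)))
for n,p in dict(L=(376,342),R=(544,342),U=(460,258),D=(460,428)).items(): print(n,onz("top",*tc(*p),.058).round(4))
for p in ((389,144),(367,426),(525,440)): print("screw",onz("top",*tc(*p),.008).round(4))
for p in ((377,133),(352,436),(538,450)): print("corner",onz("top",*tc(*p),.008).round(4))
for n,(x0,y0,x1,y1) in dict(top=(382,142,440,165),side=(288,102,310,146)).items():
    im=cv2.imread(f"pics/{n}0.png"); m=np.zeros(im.shape[:2],np.uint8)
    m[y0:y1,x0:x1]=(im.max(2)<50)[y0:y1,x0:x1]*255
    _,_,st,ce=cv2.connectedComponentsWithStats(m)
    print(n,[(s.tolist(),c.round(1).tolist()) for s,c in zip(st[1:],ce[1:]) if s[4]>8])
    for k in cv2.findContours(m,cv2.RETR_EXTERNAL,cv2.CHAIN_APPROX_NONE)[0]:
        if len(k)>12: print(cv2.minAreaRect(k))
a=onz("top",275.3,216.4,.016);b=onz("top",282.2,193.9,.016)
print("att",a,b,(a+b)/2,np.linalg.norm(a-b),np.degrees(np.arctan2(*(b-a)[1::-1])))
print("brass side tri",T(tc(83,387),sc(178,493)),T(tc(112,298),sc(108,459)))
E
```

```text
post (array([ 0.6174, -0.1475,  0.0983]), np.float64(0.0009))
rim (array([ 0.4784, -0.1327,  0.0537]), np.float64(0.0012))
L [ 0.4805 -0.0669  0.058 ]
R [ 0.4769 -0.1974  0.058 ]
U [ 0.5444 -0.1347  0.058 ]
D [ 0.4121 -0.1295  0.058 ]
screw [ 0.6457 -0.0873  0.008 ]
screw [ 0.4165 -0.0614  0.008 ]
screw [ 0.4018 -0.188   0.008 ]
corner [ 0.6551 -0.0778  0.008 ]
corner [ 0.4088 -0.0491  0.008 ]
corner [ 0.3935 -0.1981  0.008 ]
top [([412, 148, 23, 10, 142], [422.5, 152.5]), ([388, 151, 8, 9, 48], [391.9, 155.6]), ([387, 162, 10, 3, 19], [392.6, 163.3])]
((391.5, 163.0), (2.0, 9.0), 90.0)
((391.5, 155.0), (8.0, 7.0), 90.0)
((422.6177062988281, 153.02943420410156), (22.070741653442383, 7.518604278564453), 14.03624439239502)
side [([288, 102, 22, 21, 213], [298.2, 110.6]), ([288, 106, 3, 7, 10], [288.4, 109.7]), ([291, 128, 6, 13, 69], [293.3, 134.2]), ([298, 138, 12, 8, 56], [304.4, 142.8])]
((303.5, 141.5), (11.0, 7.0), 0.0)
((293.5, 134.0), (12.0, 5.0), 90.0)
((289.0, 109.0), (2.0, 6.0), 0.0)
((298.5, 112.0), (20.0, 21.0), 90.0)
att [0.45379912 0.16570679 0.016     ] [0.52560965 0.14212222 0.016     ] [0.48970438 0.15391451 0.016     ] 0.07558428873791308 -18.181616789051862
brass side tri (array([0.453 , 0.1657, 0.0131]), np.float64(0.002)) (array([0.5252, 0.141 , 0.013 ]), np.float64(0.0001))
```

```bash
cat >> h.py <<'E'
def goto(x,y,z,yaw):
    "tool-frame shift (cm) and turn (deg) from the measured pose to a tool-down pose with tool x at yaw (deg)"
    s=read_state(); M=R.from_rotvec(s["tcp_rot"]); p=np.array(s["tool_pos"])
    D=np.column_stack([[np.cos(np.radians(yaw)),np.sin(np.radians(yaw)),0],[np.sin(np.radians(yaw)),-np.cos(np.radians(yaw)),0],[0,0,-1]])
    print("t",s["time"],"shift",(M.inv().apply(np.array([x,y,z])-p)*100).round(2),"turn",np.degrees((M.inv()*R.from_matrix(D)).as_rotvec()).round(2),
      "yaw",np.degrees(np.arctan2(*M.as_matrix()[1::-1,0])).round(1),"pos",p.round(4),"q",np.round(s["q"],2),"w",s["width"],"F",np.round(s["wrist_force"],1),"g",s["grip_force"])
E
python3 - <<'E'
from h import *
pv=np.array([.6174,-.1475]);ca=np.radians(180-6.4)
for n,u,v,z in (("knob top",391.9,155.0,.125),("knob side",293.3,134.2,.117),("bar top",422.6,153,.138)):
    p=onz(n.split()[-1],u,v,z); d=p[:2]-pv; print(n,p,np.linalg.norm(d),np.degrees(np.arctan2(d[1],d[0])), "joint",((np.arctan2(d[1],d[0])-ca)%(2*np.pi)))
a=onz("top",412.2,150.3,.144);b=onz("top",433,155.5,.144);print("bar dir",np.degrees(np.arctan2(*(b-a)[1::-1])),np.linalg.norm(b-a))
goto(.4897,.154,.239,161.8)
E
```

```text
knob top [ 0.62156382 -0.19521029  0.125     ] 0.047891637524680314 -85.01226348193701 joint 1.7695498233846907
knob side [ 0.62115096 -0.19667802  0.117     ] 0.04932085692338682 -85.638322611176 joint 1.7586230302673016
bar top [ 0.62249393 -0.28319217  0.138     ] 0.13578774666476845 -87.85010746701974 joint 1.72002010218708
bar dir -105.90644174769712 0.06244367502063259
t 0.1 shift [ 5.127e+01 -6.496e+01  5.000e-02] turn [-5.0000e-02 -1.5000e-01 -1.4159e+02] yaw 20.2 pos [ 0.233  -0.6328  0.2381] q [-1.25  0.26  1.61  0.    1.27 -0.04] w 1.0012693784940303 F [ 0.8 -0.2 -0.5] g 0.0
```

Call:
{"api": "move_arm", "payload": {
  "series": [8.54,3.42,-4.33,0,0,0,0,8.54,3.42,-4.33,0,0,0,0,8.54,3.42,-4.33,0,0,0,0,8.54,3.42,-4.33,0,0,0,0,8.54,3.42,-4.33,0,0,0,0],
  "grip_force": 40
}}

```text
time: 0.72
tool_pos: [0.319, -0.3692, 0.2388]
tcp_rot: [-3.092, -0.55, 0.0]
wrist_force: [1.0, -0.1, -0.1]
width: 0.999
grip_force: 0.0
```

Call:
{"api": "move_arm", "payload": {
  "series": [8.54,3.42,-4.33,0,0,0,0,8.54,3.42,-4.33,0,0,0,0,8.54,3.42,-4.33,0,0,0,0,8.54,3.42,-4.33,0,0,0,0,8.54,3.42,-4.33,0,0,0,0]
}}

```text
time: 1.35
tool_pos: [0.4045, -0.1072, 0.2391]
tcp_rot: [3.093, 0.551, 0.0]
wrist_force: [0.4, -0.9, 0.1]
width: 1.002
grip_force: 0.0
```

Call:
{"api": "move_arm", "payload": {
  "series": [8.54,3.42,-4.33,0,0,0,0,8.54,3.42,-4.33,0,0,0,0,8.54,3.42,-4.33,0,0,0,0,8.54,3.42,-4.33,0,0,0,0,8.54,3.42,-4.33,0,0,0,0]
}}

```text
time: 1.98
tool_pos: [0.4902, 0.1552, 0.239]
tcp_rot: [3.092, 0.552, -0.0]
wrist_force: [0.3, -0.6, 0.3]
width: 1.002
grip_force: 0.0
```

Call:
{"api": "move_arm", "payload": {
  "series": [8.54,0,0,0,0,0,-10,8.54,0,0,0,0,0,-10,8.54,0,0,0,0,0,-10,8.54,0,0,0,0,0,-10,8.54,0,0,0,0,0,-10]
}}

```text
time: 2.6
tool_pos: [0.4898, 0.1533, 0.2387]
tcp_rot: [-2.564, -1.814, 0.002]
wrist_force: [-0.1, -0.1, -0.9]
width: 1.003
grip_force: 0.0
```

Call:
{"api": "move_arm", "payload": {
  "series": [8.54,0,0,0,0,0,-10,8.54,0,0,0,0,0,-10,8.54,0,0,0,0,0,-10,8.54,0,0,0,0,0,-10,8.54,0,0,0,0,0,-10]
}}

```text
time: 3.22
tool_pos: [0.4898, 0.1532, 0.2387]
tcp_rot: [-1.557, -2.727, 0.001]
wrist_force: [0.3, -0.1, -0.0]
width: 0.999
grip_force: 0.0
```

Call:
{"api": "move_arm", "payload": {
  "series": [8.54,0,0,0,0,0,-10,8.54,0,0,0,0,0,-10,8.54,0,0,0,0,0,-10,8.54,0,0,0,0,0,-10,8.54,0,0,0,0,0,0]
}}

```text
time: 3.85
tool_pos: [0.4899, 0.1532, 0.2388]
tcp_rot: [-0.542, -3.094, 0.001]
wrist_force: [-0.3, -0.4, -0.1]
width: 0.997
grip_force: 0.0
```

```bash
python3 -c "
from h import *
goto(.4897,.154,.013,161.8)"
```

```text
t 3.85 shift [ 0.03  0.08 22.58] turn [-0.03 -0.04 -1.69] yaw 160.1 pos [0.4899 0.1532 0.2388] q [ 0.25 -0.04  1.94  0.    1.24 -0.97] w 0.9967129379296595 F [-0.3 -0.4 -0.1] g 0.0
```

Call:
{"api": "move_arm", "payload": {
  "series": [8.54,0,0.08,5.5,0,0,-1.7,8.54,0,0,5.5,0,0,0,8.54,0,0,5,0,0,0,8.54,0,0,4,0,0,0,8.54,0,0,2.6,0,0,0]
}}

```text
time: 4.47
tool_pos: [0.4887, 0.1536, 0.0108]
tcp_rot: [-0.499, -3.098, 0.002]
wrist_force: [-0.4, 0.5, -0.4]
width: 0.997
grip_force: 0.0
```

Call:
{"api": "move_arm", "payload": {
  "series": [2.5,0,0,0,0,0,0,2.5,0,0,0,0,0,0,2.5,0,0,0,0,0,0,2.5,0,0,0,0,0,0,2.5,0,0,0,0,0,0]
}}

```text
time: 5.1
tool_pos: [0.4922, 0.1545, 0.0152]
tcp_rot: [0.494, 3.099, 0.002]
wrist_force: [-0.7, 0.2, 6.8]
width: 0.392
grip_force: 42.3
```

Call:
{"api": "move_arm", "payload": {
  "series": [2.5,0,0,0,0,0,0,2.5,0,0,0,0,0,0,2.5,0,0,0,0,0,0,2.5,0,0,0,0,0,0,2.5,0,0,0,0,0,0]
}}

```text
time: 5.72
tool_pos: [0.4922, 0.1545, 0.0152]
tcp_rot: [0.494, 3.099, 0.002]
wrist_force: [-1.0, -0.3, 6.6]
width: 0.389
grip_force: 42.3
```

```bash
python3 -c "
from h import *
im=shot('side','grasp'); cv2.imwrite('pics/graspc.png',cv2.resize(im[160:300,240:400],None,fx=4,fy=4))
goto(.4785,-.132,.14,161.8)"
```

```text
t 5.775 shift [ -7.64 -27.64 -12.51] turn [0.11 0.17 0.09] yaw 161.9 pos [0.4922 0.1545 0.0152] q [ 0.26  0.22  2.13  0.    0.79 -1.  ] w 0.3857239455706603 F [-0.9 -0.3  6.5] g 42.291231751441956
```

View pics/graspc.png

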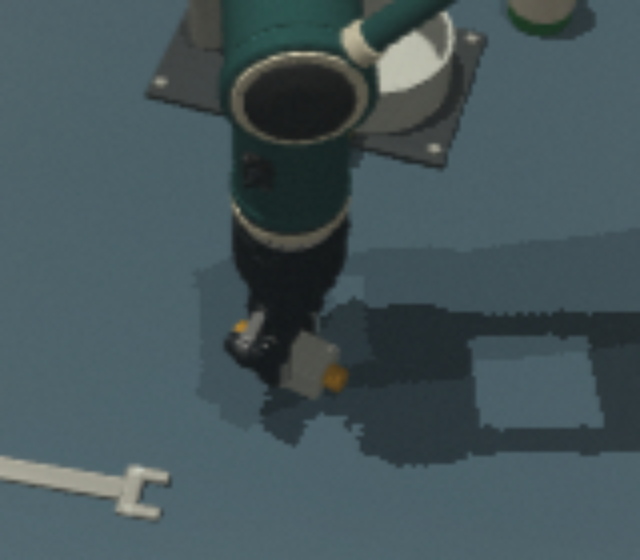

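The attenuator is gripped across its body, with the brass ends visible at crop (240,327) and (335,378). Width is 33 mm, which matches the part. Lifting now.

Call:
{"api": "move_arm", "payload": {
  "series": [2.5,0,0,-2.5,0,0,0,2.5,0,0,-5,0,0,0,2.5,0,0,-5,0,0,0,2.5,0,0,0,0,0,0],
  "grip_force": 60
}}

```text
time: 6.28
tool_pos: [0.4942, 0.1551, 0.1435]
tcp_rot: [0.493, 3.093, 0.007]
wrist_force: [1.5, -0.3, -1.9]
width: 0.384
grip_force: 61.5
```

Call:
{"api": "move_arm", "payload": {
  "series": [2.5,-1.31,-4.58,0,0,0,0,2.5,-1.31,-4.58,0,0,0,0,2.5,-1.31,-4.58,0,0,0,0,2.5,-1.31,-4.58,0,0,0,0,2.5,-1.31,-4.58,0,0,0,0]
}}

```text
time: 6.9
tool_pos: [0.48, -0.0851, 0.1366]
tcp_rot: [-0.493, -3.1, -0.0]
wrist_force: [0.2, 0.1, -1.0]
width: 0.383
grip_force: 61.4
```

Call:
{"api": "move_arm", "payload": {
  "series": [2.5,-1.31,-4.58,0,0,0,0,2.5,0,0,0,0,0,0,2.5,0,0,0,0,0,0]
}}

```text
time: 7.28
tool_pos: [0.4787, -0.131, 0.1369]
tcp_rot: [-0.495, -3.1, -0.002]
wrist_force: [-0.1, -0.4, -2.3]
width: 0.383
grip_force: 61.4
```

```bash
python3 -c "
from h import *
im=shot('side','pot'); cv2.imwrite('pics/potc.png',cv2.resize(im[60:220,240:420],None,fx=4,fy=4)[:600,:720])
goto(.481,-.1315,.029,161.8)"
```

```text
t 7.325 shift [-0.25 -0.04 10.81] turn [ 0.03 -0.14  0.12] yaw 161.9 pos [ 0.479  -0.1305  0.1371] q [-0.32  0.02  2.08  0.    1.04 -1.57] w 0.3854575126076556 F [-0.6 -0.7 -1.9] g 61.40215516090393
```

View pics/potc.png

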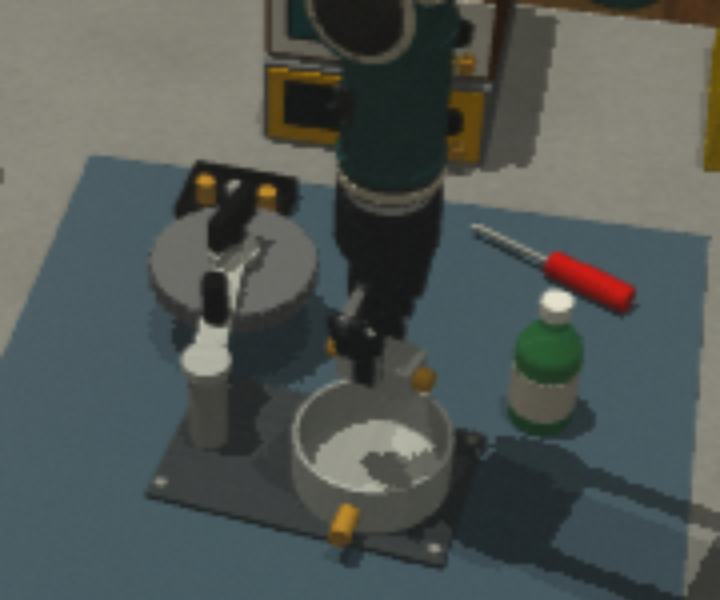

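The attenuator hangs level over the pot. Lowering it now.

Call:
{"api": "move_arm", "payload": {
  "series": [2.5,-0.2,0,3,0,0,0,2.5,0,0,3,0,0,0,2.5,0,0,2.5,0,0,0,2.5,0,0,1.5,0,0,0,2.5,0,0,0,0,0,0]
}}

```text
time: 7.95
tool_pos: [0.4807, -0.1309, 0.0371]
tcp_rot: [-0.491, -3.1, -0.001]
wrist_force: [0.5, -1.4, -1.9]
width: 0.386
grip_force: 61.3
```

Call:
{"api": "move_arm", "payload": {
  "series": [2.5,0,0,0.5,0,0,0,2.5,0,0,0,0,0,0]
}}

```text
time: 8.2
tool_pos: [0.4824, -0.1322, 0.0339]
tcp_rot: [0.493, 3.101, -0.0]
wrist_force: [-1.0, 0.8, -1.8]
width: 0.382
grip_force: 61.4
```

```bash
python3 -c "
from h import *
goto(.481,-.1315,.0275,161.8)
for p in ((335,347),(425,378)): print(onz('side',240+p[0]/4-.4,60+p[1]/4-.4,.136))"
```

```text
t 8.2 shift [0.15 0.03 0.64] turn [0.   0.07 0.12] yaw 161.9 pos [ 0.4824 -0.1322  0.0339] q [-0.32  0.16  2.15  0.    0.83 -1.57] w 0.3824554637391944 F [-1.   0.8 -1.8] g 61.36996150016785
[ 0.51293574 -0.14090269  0.136     ]
[ 0.43986284 -0.12134435  0.136     ]
```

Call:
{"api": "move_arm", "payload": {
  "series": [2.5,0,0,0.3,0,0,0,2.5,0,0,0,0,0,0]
}}

```text
time: 8.45
tool_pos: [0.4818, -0.1323, 0.0304]
tcp_rot: [0.494, 3.102, -0.0]
wrist_force: [-0.1, 0.2, -1.8]
width: 0.389
grip_force: 61.4
```

Call:
{"api": "move_arm", "payload": {
  "series": [2.5,0,0,0.2,0,0,0,2.5,0,0,0,0,0,0]
}}

```text
time: 8.7
tool_pos: [0.4816, -0.1322, 0.0281]
tcp_rot: [-0.494, -3.102, -0.0]
wrist_force: [-0.2, -0.2, -2.0]
width: 0.386
grip_force: 61.4
```

Call:
{"api": "move_arm", "payload": {
  "series": [2.5,0,0,0.1,0,0,0,2.5,0,0,0,0,0,0]
}}

```text
time: 8.95
tool_pos: [0.4818, -0.1322, 0.0273]
tcp_rot: [0.494, 3.102, -0.0]
wrist_force: [0.1, -0.9, -0.1]
width: 0.38
grip_force: 61.5
```

The fingers' load is taken by the floor. Releasing and lifting.

Call:
{"api": "move_arm", "payload": {
  "series": [4.8,0,0,0,0,0,0,4.8,0,0,0,0,0,0,4.8,0,0,0,0,0,0],
  "grip_force": 40
}}

```text
time: 9.32
tool_pos: [0.482, -0.1322, 0.0274]
tcp_rot: [0.494, 3.102, -0.0]
wrist_force: [-0.6, 0.4, -0.5]
width: 0.56
grip_force: 0.0
```

Call:
{"api": "move_arm", "payload": {
  "series": [4.8,0,0,-1.5,0,0,0,4.8,0,0,-4,0,0,0,4.8,0,0,-5,0,0,0,4.8,0,0,-5,0,0,0,4.8,0,0,-2,0,0,0]
}}

```text
time: 9.95
tool_pos: [0.4839, -0.1328, 0.2076]
tcp_rot: [0.493, 3.095, -0.002]
wrist_force: [-0.3, -0.4, -0.2]
width: 0.56
grip_force: 0.0
```

```bash
python3 -c "
from h import *
a=shot('side','rel'); b=shot('top','relt')
cv2.imwrite('pics/relc.png',np.hstack([cv2.resize(a[90:220,270:400],(520,520)),cv2.resize(b[140:240,330:400],(280,400)).copy() if 0 else cv2.resize(b[140:270,330:400],(280,520))]))
goto(.621,-.197,.2,95)"
```

```text
t 10.05 shift [-14.99  -1.84   0.82] turn [ 0.27  0.41 66.92] yaw 161.9 pos [ 0.4842 -0.1329  0.207 ] q [-0.32 -0.05  2.01 -0.    1.17 -1.57] w 0.5648864763188008 F [ 1.  -0.5 -0.4] g 0.0
```

View pics/relc.png

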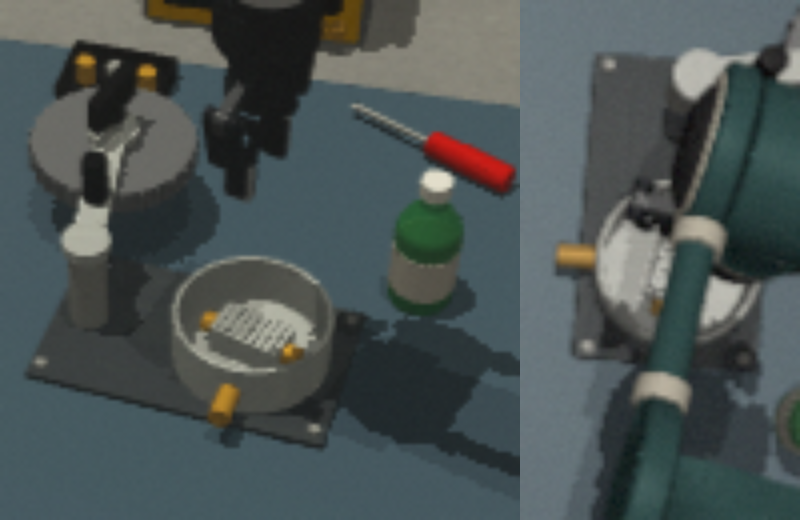

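The side view shows the attenuator lying flat, ribs up, near the pot centre, with connectors at crop (208,320) and (292,352). Next is the knob.

Call:
{"api": "move_arm", "payload": {
  "series": [5,-5,-0.61,0,0,0,0,5,-5,-0.61,0,0,0,0,5,-5,-0.61,0.3,0,0,0,5,0,0,0,0,0,9.57,5,0,0,0,0,0,9.57]
}}

```text
time: 10.68
tool_pos: [0.6182, -0.1961, 0.1968]
tcp_rot: [-1.01, -2.971, -0.0]
wrist_force: [0.4, 0.3, 0.6]
width: 0.582
grip_force: 0.0
```

Call:
{"api": "move_arm", "payload": {
  "series": [5,0,0,0,0,0,9.57,5,0,0,0,0,0,9.57,5,0,0,0,0,0,9.57,5,0,0,0,0,0,9.57,5,0,0,0,0,0,9.57]
}}

```text
time: 11.3
tool_pos: [0.6177, -0.1958, 0.1976]
tcp_rot: [-2.129, -2.307, 0.002]
wrist_force: [0.3, 0.2, -0.2]
width: 0.583
grip_force: 0.0
```

```bash
python3 -c "
from h import *
goto(.621,-.197,.114,95)"
```

```text
t 11.3 shift [-0.16  0.34  8.36] turn [-0.15 -0.07 -0.39] yaw 94.6 pos [ 0.6177 -0.1958  0.1976] q [-0.35  0.24  1.71 -0.    1.19 -0.43] w 0.5832797702486087 F [ 0.3  0.2 -0.2] g 0.0
```

Call:
{"api": "move_arm", "payload": {
  "series": [5,-0.15,0.3,4,0,0,0,5,0,0,3,0,0,0,5,0,0,1.2,0,0,0,5,0,0,0,0,0,0]
}}

```text
time: 11.8
tool_pos: [0.6207, -0.197, 0.1157]
tcp_rot: [-2.122, -2.313, 0.002]
wrist_force: [0.4, -0.3, 0.9]
width: 0.58
grip_force: 0.0
```

Call:
{"api": "move_arm", "payload": {
  "series": [1.5,0,0,0,0,0,0,1.5,0,0,0,0,0,0,1.5,0,0,0,0,0,0,1.5,0,0,0,0,0,0],
  "grip_force": 30
}}

```text
time: 12.3
tool_pos: [0.6227, -0.1978, 0.1192]
tcp_rot: [2.122, 2.313, 0.001]
wrist_force: [-1.5, -0.1, 6.6]
width: 0.246
grip_force: 30.1
```

```bash
python3 -c "
from h import *
goto(.621,-.197,.114,95)"
```

```text
t 12.3 shift [ 0.1  -0.16  0.52] turn [ 0.12  0.07 -0.07] yaw 94.9 pos [ 0.6227 -0.1978  0.1192] q [-0.35  0.32  1.77 -0.    1.05 -0.43] w 0.2457815117351348 F [-1.5 -0.1  6.6] g 30.092241168022156
```

Call:
{"api": "move_arm", "payload": {
  "series": [1.5,0.08,-0.87,0,0,0,10,1.5,0.08,-0.87,0,0,0,10,1.5,0.08,-0.87,0,0,0,10,1.5,0.08,-0.87,0,0,0,10,1.5,0.08,-0.87,0,0,0,10]
}}

```text
time: 12.92
tool_pos: [0.5845, -0.1838, 0.1192]
tcp_rot: [2.902, 1.191, 0.007]
wrist_force: [3.4, -1.1, 2.3]
width: 0.245
grip_force: 30.4
```

```bash
python3 -c "
from h import *
goto(.5677,-.142,.119,-6.4)"
```

```text
t 12.925 shift [ 1.74 -4.15 -0.  ] turn [ 0.28 -0.29 51.04] yaw 44.6 pos [ 0.5845 -0.1838  0.1192] q [-0.34  0.24  1.86 -0.    1.03  0.45] w 0.2451811139615765 F [ 3.4 -1.1  2.3] g 30.378757417201996
```

Call:
{"api": "move_arm", "payload": {
  "series": [1.5,0.08,-0.87,0,0,0,10,1.5,0.08,-0.87,0,0,0,10,1.5,0.08,-0.87,0,0,0,10,1.5,0.08,-0.87,0,0,0,10,1.5,0.08,-0.87,0,0,0,10]
}}

```text
time: 13.55
tool_pos: [0.5683, -0.144, 0.1191]
tcp_rot: [3.135, -0.146, 0.003]
wrist_force: [-2.6, -2.1, 6.5]
width: 0.246
grip_force: 30.7
```

Call:
{"api": "move_arm", "payload": {
  "series": [1.5,0,-0.3,0,0,0,1,1.5,0,0,0,0,0,0]
}}

```text
time: 13.8
tool_pos: [0.5685, -0.1419, 0.1191]
tcp_rot: [3.133, -0.166, 0.003]
wrist_force: [-4.4, -6.3, 6.2]
width: 0.245
grip_force: 30.8
```

```bash
python3 -c "
from h import *
goto(.5677,-.142,.119,-6.4)"
```

```text
t 13.8 shift [-0.08  0.02  0.01] turn [ 0.22 -0.11  0.33] yaw -6.1 pos [ 0.5685 -0.1419  0.1191] q [-0.29  0.2   1.92 -0.    1.02  1.39] w 0.24529836512078973 F [-4.4 -6.3  6.2] g 30.76127976179123
```

Call:
{"api": "move_arm", "payload": {
  "series": [1.5,0,-0.3,0,0,0,0,1.5,0,0,0,0,0,0]
}}

```text
time: 14.05
tool_pos: [0.5683, -0.1407, 0.1191]
tcp_rot: [3.13, -0.165, 0.002]
wrist_force: [-5.8, -12.0, 6.0]
width: 0.242
grip_force: 31.0
```

Call:
{"api": "move_arm", "payload": {
  "series": [1.5,0,-0.3,0,0,0,0,1.5,0,0,0,0,0,0]
}}

```text
time: 14.3
tool_pos: [0.5684, -0.1406, 0.1191]
tcp_rot: [3.126, -0.164, 0.001]
wrist_force: [-7.0, -21.7, 5.2]
width: 0.245
grip_force: 31.5
```

The arm is against its stop. Releasing, lifting and turning towards the wing.

Call:
{"api": "move_arm", "payload": {
  "series": [5,0,0.5,0,0,0,0,5,0,0,0,0,0,0,5,0,0,-3,0,0,0,5,0,0,-4,0,0,0,5,0,0,-4,0,0,0]
}}

```text
time: 14.92
tool_pos: [0.5681, -0.1378, 0.2279]
tcp_rot: [-3.136, 0.165, 0.001]
wrist_force: [-0.1, 0.0, 0.3]
width: 0.585
grip_force: 0.0
```

Call:
{"api": "move_arm", "payload": {
  "series": [5,0,0,0,0,0,-10.6,5,0,0,0,0,0,-10.6,5,0,0,0,0,0,-10.6,5,0,0,0,0,0,-10.6,5,0,0,0,0,0,-10.6]
}}

```text
time: 15.55
tool_pos: [0.5683, -0.1378, 0.2271]
tcp_rot: [-2.877, -1.261, -0.001]
wrist_force: [-0.3, 0.8, -0.3]
width: 0.583
grip_force: 0.0
```

Call:
{"api": "move_arm", "payload": {
  "series": [5,0,0,0,0,0,-10.6,5,0,0,0,0,0,-10.6,5,0,0,0,0,0,-10.6,5,0,0,0,0,0,-10.6,5,0,0,0,0,0,-10.6]
}}

```text
time: 16.18
tool_pos: [0.5684, -0.1378, 0.2271]
tcp_rot: [-2.012, -2.412, -0.001]
wrist_force: [-1.0, 1.0, 0.2]
width: 0.586
grip_force: 0.0
```

Call:
{"api": "move_arm", "payload": {
  "series": [5,0,0,0,0,0,-10.6,5,0,0,0,0,0,-10.6,5,0,0,0,0,0,-10.6,5,0,0,0,0,0,-10.6,5,0,0,0,0,0,-10.6]
}}

```text
time: 16.8
tool_pos: [0.5684, -0.1378, 0.2271]
tcp_rot: [-0.725, -3.057, -0.001]
wrist_force: [0.0, 0.1, 0.2]
width: 0.59
grip_force: 0.0
```

```bash
python3 -c "
from h import *
a=shot('side','cap')
cv2.imwrite('pics/capc.png',cv2.resize(a[90:220,270:400],(600,600)))
goto(.478,-.132,.2,154.3)
print(proj('side',[[.478,-.132,.144],[.478+.032*np.cos(np.radians(154.3)),-.132+.032*np.sin(np.radians(154.3)),.144],[.478-.032*np.cos(np.radians(154.3)),-.132-.032*np.sin(np.radians(154.3)),.144]]))"
```

```text
t 16.85 shift [ 8.35 -3.49  2.71] turn [ 0.04 -0.02 -0.66] yaw 153.6 pos [ 0.5683 -0.1378  0.2271] q [-0.28  0.1   1.82  0.    1.22 -1.39] w 0.5834878918081655 F [-0.1  0.3  0.4] g 0.0
[[334.16348659 148.02694332]
 [342.82287486 152.49990594]
 [325.6578903  143.63342117]]
```

View pics/capc.png

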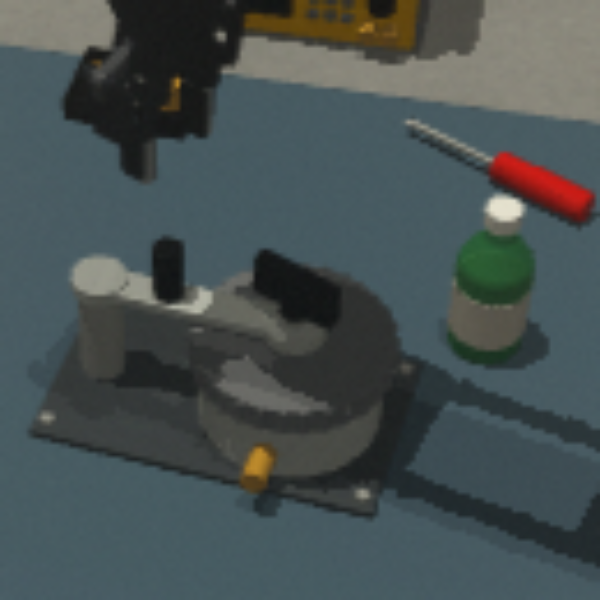

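The cap stands over the pot, and the bar's top edge from crop (260,252) to (340,285) matches the prediction. Gripping the wing.

Call:
{"api": "move_arm", "payload": {
  "series": [5,4.2,-1.75,0,0,0,-0.6,5,4.15,-1.75,0,0,0,0,5,0,0,4,0,0,0,5,0,0,4,0,0,0,5,0,0,0,0,0,0]
}}

```text
time: 17.48
tool_pos: [0.4749, -0.1309, 0.144]
tcp_rot: [-0.72, -3.05, -0.002]
wrist_force: [-0.4, -0.5, 0.7]
width: 0.585
grip_force: 0.0
```

```bash
python3 -c "
from h import *
goto(.478,-.132,.124,154.3)"
```

```text
t 17.475 shift [-0.35  0.04  2.  ] turn [-0.03 -0.43 -0.86] yaw 153.4 pos [ 0.4749 -0.1309  0.144 ] q [-0.32  0.    2.08  0.    1.06 -1.43] w 0.5854635264172768 F [-0.4 -0.5  0.7] g 0.0
```

Call:
{"api": "move_arm", "payload": {
  "series": [5,-0.3,0.04,2,0,0,-0.5,5,0,0,0,0,0,0,0.5,0,0,0,0,0,0,0.5,0,0,0,0,0,0,0.5,0,0,0,0,0,0],
  "grip_force": 50
}}

```text
time: 18.1
tool_pos: [0.482, -0.1336, 0.1289]
tcp_rot: [0.706, 3.058, 0.0]
wrist_force: [0.8, 1.3, 4.6]
width: 0.151
grip_force: 53.1
```

Call:
{"api": "move_arm", "payload": {
  "series": [0.5,0,0,0,0,0,0,0.5,0,0,0,0,0,0]
}}

```text
time: 18.35
tool_pos: [0.482, -0.1336, 0.1288]
tcp_rot: [0.706, 3.058, 0.0]
wrist_force: [0.1, 0.3, 6.3]
width: 0.151
grip_force: 53.4
```

```bash
python3 -c "
from h import *
goto(.478,-.132,.124,154.3)"
```

```text
t 18.35 shift [ 0.43 -0.03  0.48] turn [ 0.04  0.16 -0.29] yaw 154.0 pos [ 0.482  -0.1336  0.1288] q [-0.32  0.03  2.09  0.    1.02 -1.44] w 0.15136863967239228 F [0.1 0.3 6.3] g 53.399648666381836
```

Call:
{"api": "move_arm", "payload": {
  "series": [4,0,0,0,0,0,0,4,0.3,0,0.6,0,0,0,4,0,0,0,0,0,0,0.5,0,0,0,0,0,0,0.5,0,0,0,0,0,0]
}}

```text
time: 18.98
tool_pos: [0.478, -0.132, 0.1212]
tcp_rot: [-0.706, -3.061, -0.0]
wrist_force: [0.8, 0.8, -0.6]
width: 0.155
grip_force: 50.0
```

Call:
{"api": "move_arm", "payload": {
  "series": [0.5,0,0,0,0,0,0,0.5,0,0,0,0,0,0]
}}

```text
time: 19.23
tool_pos: [0.478, -0.132, 0.1212]
tcp_rot: [-0.706, -3.061, -0.0]
wrist_force: [0.2, 0.6, -1.0]
width: 0.153
grip_force: 50.0
```

```bash
python3 -c "
from h import *
goto(.478,-.132,.124,154.3)"
```

```text
t 19.225 shift [-0.   -0.   -0.28] turn [ 0.   -0.01 -0.27] yaw 154.0 pos [ 0.478  -0.132   0.1212] q [-0.32  0.03  2.1   0.    1.01 -1.44] w 0.15339550370780272 F [ 0.2  0.6 -1. ] g 50.01332938671112
```

Call:
{"api": "move_arm", "payload": {
  "series": [0.5,0,0,0.07,0,0,10,0.5,0,0,0.07,0,0,10,0.5,0,0,0.07,0,0,10,0.5,0,0,0.07,0,0,10,0.5,0,0,0.07,0,0,10]
}}

```text
time: 19.85
tool_pos: [0.479, -0.1314, 0.1176]
tcp_rot: [1.94, 2.47, 0.003]
wrist_force: [5.0, 2.9, -4.1]
width: 0.157
grip_force: 49.5
```

```bash
python3 -c "
from h import *
goto(.478,-.132,.1172,104)"
```

```text
t 19.85 shift [-0.04 -0.11  0.04] turn [ 0.13 -0.04 -0.31] yaw 103.7 pos [ 0.479  -0.1314  0.1176] q [-0.32  0.04  2.1   0.    1.   -0.56] w 0.15694706042446033 F [ 5.   2.9 -4.1] g 49.512927532196045
```

Call:
{"api": "move_arm", "payload": {
  "series": [0.5,0,0,0.08,0,0,10,0.5,0,0,0.08,0,0,10,0.5,0,0,0.08,0,0,10,0.5,0,0,0.08,0,0,10,0.5,0,0,0.08,0,0,10]
}}

```text
time: 20.48
tool_pos: [0.4804, -0.1317, 0.114]
tcp_rot: [2.801, 1.418, 0.007]
wrist_force: [7.8, 2.6, -4.6]
width: 0.153
grip_force: 49.3
```

Call:
{"api": "move_arm", "payload": {
  "series": [0.5,0,0,0.07,0,0,10,0.5,0,0,0.07,0,0,10,0.5,0,0,0.07,0,0,10,0.5,0,0,0,0,0,5,0.5,0,0,0,0,0,0]
}}

```text
time: 21.1
tool_pos: [0.4795, -0.1317, 0.1132]
tcp_rot: [3.092, 0.538, 0.002]
wrist_force: [2.5, 5.9, 5.4]
width: 0.163
grip_force: 226.1
```

```bash
python3 -c "
from h import *
goto(.478,-.132,.111,16.5); print(read_state()['torque'])"
```

```text
t 21.1 shift [-0.16 -0.02  0.22] turn [ 0.17 -0.06  3.24] yaw 19.7 pos [ 0.4795 -0.1317  0.1132] q [-0.32  0.04  2.11 -0.    0.99  0.91] w 0.16320165892663321 F [2.5 5.9 5.4] g 226.09513510018587
[0.68250533 0.05370451 4.41884537]
```

The cap is hard against its end. Releasing and lifting.

Call:
{"api": "move_arm", "payload": {
  "series": [4.5,0,0,0,0,0,0,4.5,0,0,0,0,0,0,4.5,0,0,-2,0,0,0,4.5,0,0,-5,0,0,0,4.5,0,0,-5,0,0,0]
}}

```text
time: 21.72
tool_pos: [0.4773, -0.1323, 0.2324]
tcp_rot: [-3.098, -0.517, 0.002]
wrist_force: [-0.1, 0.9, -0.4]
width: 0.526
grip_force: 0.0
```

Call:
{"api": "move_arm", "payload": {
  "series": [4.5,-5,0,-5,0,0,0,4.5,-5,0,0,0,0,0,4.5,0,0,0,0,0,0,4.5,0,0,0,0,0,0]
}}

```text
time: 22.22
tool_pos: [0.3891, -0.163, 0.2758]
tcp_rot: [-3.099, -0.517, -0.001]
wrist_force: [0.4, -0.2, -0.9]
width: 0.529
grip_force: 0.0
```

```bash
python3 -c "
from h import *
a=shot('side','end')
cv2.imwrite('pics/endc.png',cv2.resize(a[90:220,270:400],(600,600)))
goto(.478,-.132,.2,20)
y=np.radians(16.5);d=.032*np.array([np.cos(y),np.sin(y),0]);c=np.array([.478,-.132,.134]);print((proj('side',[c+d,c-d])-[270,90])*4.615)"
```

```text
t 22.275 shift [ 9.38 -0.02  7.56] turn [-0.02 -0.01 -1.02] yaw 19.0 pos [ 0.3893 -0.1628  0.2756] q [-0.46 -0.26  2.06  0.    1.34  0.78] w 0.5256371946631181 F [-0.2  0.6 -0.5] g 0.0
[[247.58754565 281.56176286]
 [343.11985874 275.91649142]]
```

View pics/endc.png

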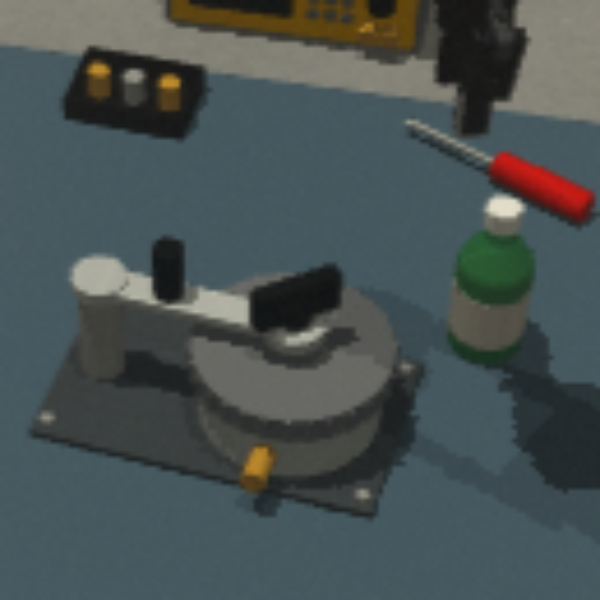

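The cap has sunk and the arm is at its stop, but the bar, from crop (250,293) to (338,265), looks a little short of the predicted direction. I'll measure it.

```bash
python3 -c "
from h import *
for f,z,t in (('cap',.144,((260,252),(340,285))),('end',.134,((252,294),(336,266)))):
    P=[onz('side',270+a/4.615-.4,90+b/4.615-.4,z) for a,b in t]
    d=P[1]-P[0];print(f,P,np.linalg.norm(d),np.degrees(np.arctan2(d[1],d[0])))
b=shot('top','endt'); m=np.zeros(b.shape[:2],np.uint8); m[175:225,345:405]=(b.max(2)<50)[175:225,345:405]*255
for k in cv2.findContours(m,0,1)[0]:
    if cv2.contourArea(k)>8: print(cv2.minAreaRect(k),onz('top',*cv2.minAreaRect(k)[0],.134))
"
```

```text
cap [array([ 0.50554349, -0.14354384,  0.144     ]), array([ 0.44857544, -0.12328905,  0.144     ])] 0.06046168282925323 160.4273267389481
end [array([ 0.50523769, -0.11341892,  0.134     ]), array([ 0.45488154, -0.15103652,  0.134     ])] 0.06285558762011612 -143.23913310965617
((349.4422912597656, 219.71153259277344), (13.594398498535156, 4.73611307144165), 52.12501525878906) [ 0.43265171 -0.06155345  0.134     ]
((400.79998779296875, 216.39999389648438), (8.944272994995117, 21.46625328063965), 26.56505012512207) [ 0.43811394 -0.21133027  0.134     ]
((371.58538818359375, 204.23171997070312), (21.083457946777344, 6.559298038482666), 51.34019088745117) [ 0.47597466 -0.12774029  0.134     ]
((374.0, 176.0), (2.0, 6.0), 90.0) [ 0.55884688 -0.13814182  0.134     ]
```

The bar now lies at about 37–38°, while the fingers stood at 20°. Either it sprang back from the stop or it slipped. I'll regrip at 38° and test the torque gently.

Call:
{"api": "move_arm", "payload": {
  "series": [4.5,4.7,0,0,0,0,0,4.5,4.7,0,5,0,0,0,4.5,0,0,3,0,0,-9.5,4.5,0,0,0,0,0,-9.5,4.5,0,0,0,0,0,0],
  "grip_force": 30
}}

```text
time: 22.95
tool_pos: [0.4742, -0.1328, 0.1989]
tcp_rot: [-2.969, -1.022, 0.003]
wrist_force: [0.4, -0.4, 0.2]
width: 0.532
grip_force: 0.0
```

```bash
python3 -c "
from h import *
goto(.478,-.132,.112,38)"
```

```text
t 22.95 shift [0.36 0.19 8.69] turn [-0.13  0.08 -0.01] yaw 38.0 pos [ 0.4742 -0.1328  0.1989] q [-0.32 -0.05  2.03  0.    1.17  0.58] w 0.5316484882376131 F [ 0.4 -0.4  0.2] g 0.0
```

Call:
{"api": "move_arm", "payload": {
  "series": [4.5,0.3,0.1,4,0,0,0,4.5,0,0,3,0,0,0,4.5,0,0,1.6,0,0,0,4.5,0,0,0,0,0,0,0.5,0,0,0,0,0,0]
}}

```text
time: 23.58
tool_pos: [0.4781, -0.1328, 0.1157]
tcp_rot: [2.969, 1.022, 0.003]
wrist_force: [0.6, -0.5, -0.3]
width: 0.333
grip_force: 0.0
```

Call:
{"api": "move_arm", "payload": {
  "series": [0.5,0,0,0,0,0,0,0.5,0,0,0,0,0,0,0.5,0,0,0,0,0,0]
}}

```text
time: 23.95
tool_pos: [0.478, -0.1328, 0.116]
tcp_rot: [2.969, 1.022, 0.004]
wrist_force: [-0.6, -0.3, 6.0]
width: 0.155
grip_force: 29.9
```

```bash
python3 -c "
from h import *
goto(.478,-.132,.111,38); print(read_state()['torque'])"
```

```text
t 23.95 shift [ 0.04 -0.07  0.5 ] turn [ 0.13 -0.09  0.  ] yaw 38.0 pos [ 0.478  -0.1328  0.116 ] q [-0.32  0.04  2.11  0.    1.    0.59] w 0.15549830962361794 F [-0.6 -0.3  6. ] g 29.943602085113525
[ 0.14240154  0.15709177 -0.12263609]
```

Call:
{"api": "move_arm", "payload": {
  "series": [0.5,0,0,0,0,0,4,0.5,0,0,0,0,0,0]
}}

```text
time: 24.2
tool_pos: [0.4778, -0.1328, 0.1159]
tcp_rot: [3.002, 0.921, 0.003]
wrist_force: [-0.8, 0.7, 6.3]
width: 0.156
grip_force: 40.8
```

```bash
python3 -c "
from h import *
goto(.478,-.132,.111,38); print(read_state()['torque'])"
```

```text
t 24.2 shift [ 0.06 -0.05  0.49] turn [ 0.13 -0.06 -3.88] yaw 34.1 pos [ 0.4778 -0.1328  0.1159] q [-0.32  0.04  2.11 -0.    1.    0.65] w 0.15643320582325282 F [-0.8  0.7  6.3] g 40.84309279918671
[0.24734428 0.24869152 0.78562515]
```

Torque rises to 0.8 Nm at 4°, against 0.12 Nm to turn freely, so this is the hard end at about 37°. Releasing, backing off, and checking the sink depth between images.

Call:
{"api": "move_arm", "payload": {
  "series": [4.5,0,0,0,0,0,0,4.5,0,0,0,0,0,0,4.5,0,0,-4,0,0,0,4.5,0,0,-5,0,0,0,4.5,0,0,-5,0,0,0]
}}

```text
time: 24.82
tool_pos: [0.4764, -0.1323, 0.2552]
tcp_rot: [-3.004, -0.919, 0.001]
wrist_force: [0.5, -0.5, 0.2]
width: 0.524
grip_force: 0.0
```

Call:
{"api": "move_arm", "payload": {
  "series": [4.5,-5,3,-3,0,0,0,4.5,-3,3,0,0,0,0,4.5,0,0,0,0,0,0,4.5,0,0,0,0,0,0]
}}

```text
time: 25.32
tool_pos: [0.445, -0.2241, 0.2823]
tcp_rot: [-3.003, -0.917, 0.001]
wrist_force: [-0.3, 0.5, 1.0]
width: 0.528
grip_force: 0.0
```

```bash
python3 -c "
from h import *
shot('side','fin'); shot('top','fint')
for f in ('cap','end','fin'):
    b=cv2.imread(f'pics/{f}.png'); m=np.zeros(b.shape[:2],np.uint8); m[138:170,322:348]=(b.max(2)<45)[138:170,322:348]*255
    k=max(cv2.findContours(m,0,1)[0],key=cv2.contourArea); M=cv2.moments(k); print(f,M['m10']/M['m00'],M['m01']/M['m00'],cv2.minAreaRect(k))
print(proj('side',[[.478,-.132,.128],[.478,-.132,.118]]))
b=cv2.imread('pics/fint.png'); m=np.zeros(b.shape[:2],np.uint8); m[190:218,358:388]=(b.max(2)<50)[190:218,358:388]*255
k=max(cv2.findContours(m,0,1)[0],key=cv2.contourArea); print(cv2.minAreaRect(k))
s=read_state(); print(s['tool_pos'],s['time'])
"
```

```text
cap 334.07305936073055 152.60456621004565 ((333.60003662109375, 153.30001831054688), (21.913463592529297, 11.627553939819336), 26.56505012512207)
end 333.84355828220856 154.56646216768917 ((334.188720703125, 155.16038513183594), (11.126203536987305, 20.329362869262695), 74.05460357666016)
fin 333.84355828220856 154.56646216768917 ((334.188720703125, 155.16038513183594), (11.126203536987305, 20.329362869262695), 74.05460357666016)
[[333.92759088 151.80693221]
 [333.78232003 154.13474975]]
((371.5000305175781, 204.00003051757812), (20.50609588623047, 6.363961219787598), 45.0)
[ 0.4451921  -0.22351275  0.28217179] 25.425
```

```bash
python3 -c "
from workcell import *
print(finish_job())"
```

```text
the job is handed in; nothing more can be done
None
```

The job is handed in: the long attenuator lies flat in the pot, the arm is against its stop, and the cap is turned to its hard end, but its angle I could only infer (about 2.4 rad, assuming it started part-way in) because no joint reading was available, and `finish_job()` gave no verdict.

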